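Tip a tube carton into its bench dock

TASK

Load the tall white carton into the low metal dock: slide it, still standing, up to the dock's edge, push high on it so that it tips over that edge and lies on the plate with its round thumb hole facing up, then slide it squarely along the plate until it rests snugly against the sprung rubber pad. Press gently: the carton wall and the pad's spring take only a light push. Leave everything else on the bench where it is, and the carton lying on its own.

Things in the scene. Friction and masses are not known exactly. Their poses are not given: they have to be found in the camera images.
- carton: Stiff white carton, loose: 90 (own x) x 110 (y) x 160 mm tall (z), 0.35 to 0.7 kg, centre of mass in its middle, too thick to grip; crushed by pushes over 22 N. Origin: centre of its bottom end. Starts standing before the dock, 30 to 75 mm off its edge, up to 12 mm off centre and 0.2 rad askew, +x face to the dock. Lying as wanted: origin 57 mm above the bench, x down, z along the dock's x.
- station: The dock, fixed: a bare aluminium plate 290 mm long (own x), 160 mm wide (y), 12 mm high. Origin: middle of its open front edge, at bench height; this 12 mm edge is the kerb that the carton's base meets. x points along the plate from the front edge to the stop at its far end: the direction in which the carton is pushed. z up.
- stop: The stop at the dock's far end: fixed grey housing 50 x 120 x 75 mm with a black rubber pad on rods before it. Origin: lower front edge of the housing, on the plate, 240 mm from the kerb; axes as the dock's. The pad's face (72 x 50 mm, centre 45 mm above the plate) was set by hand 33 to 68 mm before the housing; not measured, must be felt or seen. See also stop_top.
- carton_hole (a point): Centre of the round thumb hole (42 mm, closed by a board disc) in the carton's -x face, 110 mm above its bottom end. All friction coefficients are 0.45 to 0.75: on the bench the carton slides if this face is pushed below about 50 mm and topples early if pushed higher. Against the kerb it topples at 1 to 5 N pushed 130 mm up, and falls by itself beyond about 35 to 40 degrees.
- stop_top (a point): Centre of the housing's top, 75 mm above the plate, with a black clamp knob. The clamped rods stay as set, but the pad itself gives on a spring, about 3 N per mm over 6 mm. The carton may press on it with at most 15 N. After a push of a few newtons the pad moves the carton back a little, until friction holds it, still touching. The robot must not push the stop itself.
- tip_box_near: Bystander: magenta box of pipette tips, 122 x 84 x 61 mm, origin at the centre of its underside, long side along own x; beside the carton on the side away from the robot.
- tip_box_far: Bystander: a second such box, same size and origin, farther to the right, behind the carton.
- tube_rack: Bystander: low yellow rack with small tubes, 110 x 65 x 52 mm, origin at the centre of its underside; beside the dock on the side away from the robot.
- beaker: Bystander: small glass beaker, 60 mm across, 70 mm tall, origin at the centre of its underside; beside the dock on the robot's side.
- reagent_bottle: Bystander: brown bottle, 60 mm across, 120 mm tall, origin at the centre of its underside; beyond the dock, on the left.
- pipette: Bystander: dark blue hand pipette lying flat, about 260 mm long and 24 mm high, origin under its middle on the bench; beside the dock on the robot's side.
Mind the look-alikes: they are no part of the job. What is shaped like the carton but orange is not meant.

How it is judged:
By the outcome, as a careful person would: the job done as asked, in the order asked, and still so for the second after the job is handed in, with the robot touching nothing.
It also fails if it takes over 66 s, if anything falls off the work surface, if the arm or the gripper's body presses on something with over 40 N, if the wrist force passes 120 N, or if a joint passes its speed limit or range.

ROBOT

A 6-joint arm with a two-finger parallel gripper is mounted at the origin on the work surface. World frame = base frame: x ahead of the robot, y to its left, z up, the work surface at z = 0. Lengths are in m, angles in degrees, forces in N, time in s.
With the tool pointing down it reaches from about 0.4 to 0.825 m from the base axis. Payload 7 kg.
Tool frame: the origin (TCP) lies midway between the tips of the shut fingers; the grasp point (between the pads) lies 19 mm behind it; z points along the fingers, y is the direction in which the jaws open and shut (so a half turn about z gives the same grasp; the last joint's range is limited). The gripper opens to 88 mm and grips with 3 to 60 N. Pads are 19 mm wide; open, the fingers measure 130 mm over their backs; the gripper's body (78 mm by 193 mm) begins 47 mm behind the grasp point.
Start: joints at [-52.133, 20.546, 0.682, 0, -70.136, -16.507], TCP at [0.246, -0.629, 0.227] pointing down, gripper open.
Joint ranges: [-176.03, 176.03], [-82.01, 121.73], [-58.28, 71.71], [-173.87, 95.51], [-174.79, -0.11], [-173.66, 173.66]. Speed limits (degrees/s): [136.94, 136.94, 172.46, 180, 180, 180].

INTERFACE

Orientations are given as a 3x3 rotation matrix whose columns are the frame's x, y, z axes.
In Python, from rig import robot gives the robot as it stands. Calls block until the motion is done:
- robot.goto(position, orientation): joint-space move of the TCP to a pose.
- robot.servo_line(position, ori=None, speed=0.15): straight line of the TCP; ori=None keeps the orientation; speed is the mean speed in m/s.
- robot.movej(angles): joint-space move.
- robot.move_gripper(opening): opening from 0.0 (shut) to 1.0 (fully open); the grip force is fixed at half the most; returns when the fingers have stopped.
- robot.dwell(seconds).
- robot.ik(position, orientation): joint angles nearest the present ones, or None.
- robot.grab_frame(name): name is "scene" or "top"; returns (picture, depth): 400x640x3 uint8, red, green, blue; 400x640 float32, m along the optical axis (not along the pixel's ray), 0 where there is no reading.
- robot.camera_info(name): a dict with "vfov" (degrees; the focal length in pixels is half the picture's height over the tangent of half this angle, whatever the lens; pixels are square), "cx", "cy" (the principal point, pixels), "view" (4x4, takes a point from world to camera coordinates). Camera axes: x right, y down, z forward; pixel columns grow to the right and rows downward; lengths in m; the calibration is good to about 2 mm. A picture is of the moment at which its call begins. camera_info takes no time and is no camera call.
A pose or a line that the arm cannot do raises robot.Unreachable and nothing moves.
- robot.job_done(): hands the job in, once; it reports no verdict.
Readings, each from a call of its own:
- robot.read_t(): time.
- robot.read_qpos(): joint angles.
- robot.read_qvel(): joint speeds.
- robot.read_effort(): joint torques, N m.
- robot.read_position(): TCP position.
- robot.read_tcp_rot(): TCP orientation.
- robot.read_force(): force on the tool from outside, world axes, zero at the start.
- robot.read_ft_torque(): the same for the moment, N m.
- robot.read_grip_width(): opening from 0.0 (shut) to 1.0 (fully open).
Only numpy, scipy, OpenCV 4.12 (cv2) and the standard library are available. Lean on these libraries where they do the work, as an engineer would, in place of code of your own. Each camera call takes 0.05 s, during which the arm holds its last target. There are 200 camera calls.

## Working session

There is one attempt and no reset: what is moved stays moved. The work goes in short steps, each a Python script; the robot and the scene stay as the last script left them, time stands still between calls to the robot, and variables do not carry over. Pictures are saved under pics/ and viewed, about 8 in all and at most 12, crops included, and the job is handed in when it is done.

```bash
ls; mkdir -p pics; cat > h.py <<'E'
import numpy as np, cv2
from rig import robot
def grab(n,save=None):
    im,d=robot.grab_frame(n)
    if save: cv2.imwrite('pics/'+save,im[:,:,::-1])
    np.savez('last_'+n,im=im,d=d); return im,d
def cam(n):
    c=robot.camera_info(n); f=200/np.tan(np.radians(c['vfov']/2)); return f,c['cx'],c['cy'],np.array(c['view'])
def cloud(n,d):
    f,cx,cy,V=cam(n); v,u=np.mgrid[0:400,0:640]
    P=np.stack([(u-cx)/f*d,(v-cy)/f*d,d],-1); T=np.linalg.inv(V)
    W=P@T[:3,:3].T+T[:3,3]; W[d==0]=np.nan; return W
def proj(n,p):
    f,cx,cy,V=cam(n); q=V[:3,:3]@np.array(p)+V[:3,3]; return f*q[0]/q[2]+cx,f*q[1]/q[2]+cy
E
python3 - <<'E'
from h import *
a,_=grab('scene','s0.png'); b,_=grab('top','t0.png')
for n in('scene','top'):
    T=np.linalg.inv(cam(n)[3]); print(n,cam(n)[:3],T.round(3))
E
```

```text
pics
scene (np.float64(380.2685442940525), 319.243603915137, 197.8507019511919) [[ 0.241  0.782 -0.575  1.192]
 [ 0.971 -0.198  0.137 -0.128]
 [-0.006 -0.591 -0.807  0.958]
 [ 0.     0.     0.     1.   ]]
top (np.float64(422.6966706386667), 322.86839865230826, 200.14459519307704) [[ 0.022 -0.988  0.151  0.399]
 [-1.    -0.021  0.008  0.004]
 [-0.005 -0.151 -0.989  1.085]
 [ 0.     0.     0.     1.   ]]
```

View pics/s0.png

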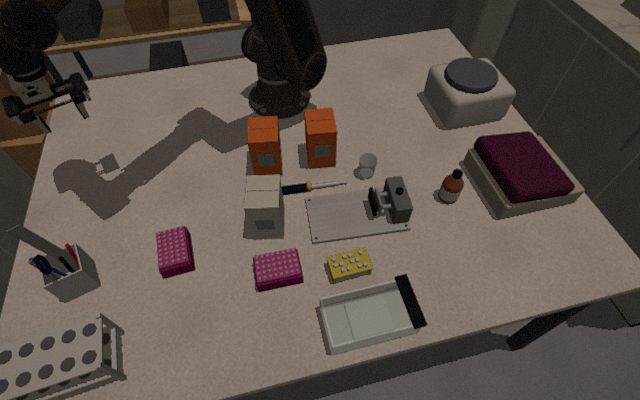

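View pics/t0.png

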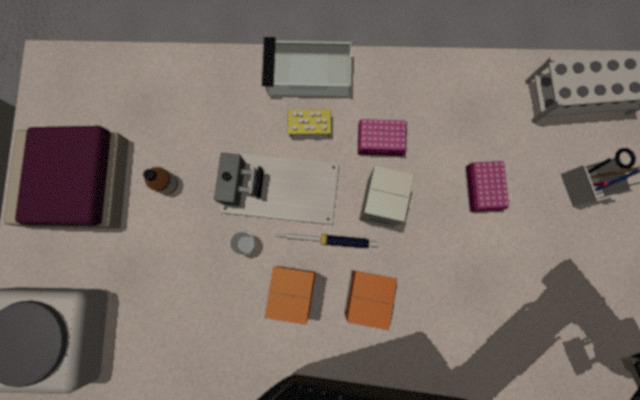

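The white carton is at scene (264,208) and top (388,195). The look-alikes are orange cartons at scene (264,145) and (320,137). The dock's kerb is at top (336,190), the pad at (259,182) and the housing at (230,178).

```bash
python3 - <<'E'
from h import *
L={n:np.load(f'last_{n}.npz') for n in('scene','top')}
C={n:cloud(n,L[n]['d']) for n in L}
def rect(n,box,z0,z1,lab):
    u0,u1,v0,v1=box; W=C[n][v0:v1,u0:u1].reshape(-1,3); m=(W[:,2]>z0)&(W[:,2]<z1); P=W[m]
    if len(P)<5: print(lab,'few');return
    (c,s,a)=cv2.minAreaRect(P[:,:2].astype(np.float32)*1000)
    print(lab,n,len(P),'c',np.round(c,1),'s',np.round(s,1),'a',round(a,2),'zmed',np.median(P[:,2]).round(4))
rect('top',(355,420,155,235),.150,.175,'carton')
rect('scene',(235,295,170,245),.150,.175,'carton')
rect('top',(215,350,145,230),.007,.018,'plate')
rect('scene',(295,415,175,250),.007,.018,'plate')
rect('top',(210,275,145,215),.08,.095,'housing')
rect('top',(250,268,160,205),.035,.10,'pad')
rect('scene',(362,412,170,230),.08,.095,'housing')
rect('top',(350,415,110,160),.05,.07,'tipnear')
rect('top',(460,515,150,220),.05,.07,'tipfar')
rect('top',(280,340,100,142),.03,.07,'rack')
rect('top',(225,262,228,260),.02,.09,'beaker')
rect('top',(275,385,230,250),.008,.04,'pipette')
rect('top',(340,400,265,335),.15,.175,'orangeR')
rect('top',(260,320,260,330),.15,.175,'orangeL')
for n,b in(('top',(210,420,140,240)),('scene',(235,415,165,250))):
    im=L[n]['im'][b[2]:b[3],b[0]:b[1]]; cv2.imwrite(f'pics/c_{n}.png',cv2.resize(im,None,fx=3.8 if n=='top' else 4,fy=3.8 if n=='top' else 4,interpolation=cv2.INTER_CUBIC)[:,:,::-1])
a=cv2.imread('pics/c_top.png');b=cv2.imread('pics/c_scene.png')
w=max(a.shape[1],b.shape[1]);f=lambda i:cv2.copyMakeBorder(i,0,0,0,w-i.shape[1],0)
o=np.vstack([f(a),f(b)]);s=min(800/o.shape[1],600/o.shape[0]);cv2.imwrite('pics/both.png',cv2.convertScaleAbs(cv2.resize(o,None,fx=s,fy=s),alpha=1.4));print(s,a.shape)
E
```

```text
carton top 2013 c [ 559.2 -133.8] s [ 90.2 110.4] a 78.24 zmed 0.1605
carton scene 1195 c [ 562.3 -132.7] s [ 90.2 112.1] a 78.48 zmed 0.1596
plate top 5422 c [593.2 127.1] s [290.  161.4] a 85.21 zmed 0.0125
plate scene 3609 c [570.6 116.6] s [308.  226.7] a 88.23 zmed 0.0117
housing top 1096 c [600.9 219.5] s [105.3 120.3] a 85.99 zmed 0.0867
pad top 363 c [596.9 180.8] s [29.7 72.4] a 87.67 zmed 0.0779
housing scene 624 c [604.4 220.2] s [103.5 121.7] a 85.22 zmed 0.086
tipnear top 1371 c [ 726.7 -132.8] s [116.9  78.1] a 88.91 zmed 0.0582
tipfar top 1453 c [ 604.  -399.3] s [114.   79.9] a 3.58 zmed 0.0584
rack top 1035 c [760.6  52.8] s [ 64.7 108.1] a 2.1 zmed 0.0449
beaker top 285 c [445.9 206.1] s [57.5 58.7] a 1.87 zmed 0.0588
pipette top 739 c [461.8   3.3] s [259.3  26. ] a 85.92 zmed 0.0199
orangeR top 2226 c [326.2 -97.3] s [ 91.1 110. ] a 80.9 zmed 0.1606
orangeL top 2209 c [332.7  80.2] s [ 90.1 110.4] a 82.55 zmed 0.1605
0.8333333333333334 (380, 798, 3)
```

View pics/both.png

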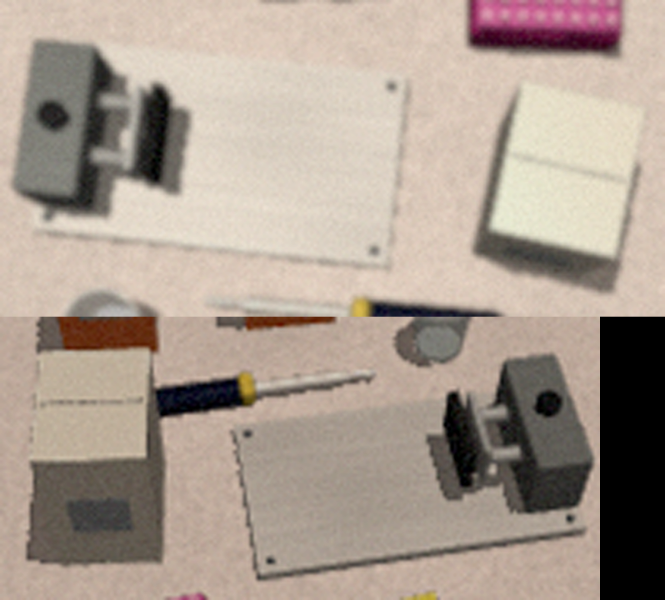

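```bash
cat >> h.py <<'E'
a=np.radians(85.3); EX=np.array([np.cos(a),np.sin(a),0]); EY=np.array([-np.sin(a),np.cos(a),0]); EZ=np.array([0,0,1.])
K=np.array([.5811,-.0174,0])
def W(s,y,z): return K+s*EX+y*EY+z*EZ
def R(t,sg):
    t=np.radians(t); z=np.sin(t)*EX-np.cos(t)*EZ; y=sg*EY; return np.stack([np.cross(y,z),y,z],1)
E
python3 - <<'E'
from h import *
for sg in(1,-1):
  for t in(35,42,50):
    print(sg,t)
    for p in((-.2,.011,.2),(-.2,.011,.022),(-.1,0,.022),(-.1,0,.13),(0,0,.17),(-.03,0,.05),(.05,0,.05)):
        q=robot.ik(W(*p),R(t,sg)); print(p,None if q is None else np.round(q,0))
E
```

```text
1 35
(-0.2, 0.011, 0.2) [-25.  25.   8. -33. -87.  26.]
(-0.2, 0.011, 0.022) [-26.  36.   1. -34. -72.  37.]
(-0.1, 0, 0.022) [-17.  33.  -4. -37. -67.  32.]
(-0.1, 0, 0.13) [-17.  26.  -0. -35. -76.  25.]
(0, 0, 0.17) [ -8.  20.  -3. -37. -73.  16.]
(-0.03, 0, 0.05) [-11.  29.  -6. -39. -65.  27.]
(0.05, 0, 0.05) [ -4.  27.  -8. -41. -61.  22.]
1 42
(-0.2, 0.011, 0.2) [-29.  28.  11. -38. -93.  29.]
(-0.2, 0.011, 0.022) [-29.  39.   4. -38. -79.  40.]
(-0.1, 0, 0.022) [-21.  36.  -1. -42. -73.  37.]
(-0.1, 0, 0.13) [-21.  29.   2. -41. -81.  29.]
(0, 0, 0.17) [-13.  23.  -1. -43. -78.  22.]
(-0.03, 0, 0.05) [-16.  32.  -4. -44. -71.  32.]
(0.05, 0, 0.05) [ -9.  30.  -6. -47. -66.  29.]
1 50
(-0.2, 0.011, 0.2) [-33.  32.  14. -43. -98.  32.]
(-0.2, 0.011, 0.022) [-32.  43.   8. -43. -86.  43.]
(-0.1, 0, 0.022) [-25.  40.   3. -47. -80.  41.]
(-0.1, 0, 0.13) [-25.  32.   5. -46. -87.  33.]
(0, 0, 0.17) [-17.  26.   1. -49. -83.  27.]
(-0.03, 0, 0.05) [-20.  36.  -1. -49. -77.  38.]
(0.05, 0, 0.05) [-14.  34.  -4. -53. -72.  35.]
-1 35
(-0.2, 0.011, 0.2) [ -25.   25.    8.  -33.  -87. 
[... 416 characters left out ...]
2) [ -29.   39.    4.  -38.  -79. -140.]
(-0.1, 0, 0.022) [ -21.   36.   -1.  -42.  -73. -143.]
(-0.1, 0, 0.13) [ -21.   29.    2.  -41.  -81. -151.]
(0, 0, 0.17) [ -13.   23.   -1.  -43.  -78. -158.]
(-0.03, 0, 0.05) [ -16.   32.   -4.  -44.  -71. -148.]
(0.05, 0, 0.05) [  -9.   30.   -6.  -47.  -66. -151.]
-1 50
(-0.2, 0.011, 0.2) [ -33.   32.   14.  -43.  -98. -148.]
(-0.2, 0.011, 0.022) [ -32.   43.    8.  -43.  -86. -137.]
(-0.1, 0, 0.022) [ -25.   40.    3.  -47.  -80. -139.]
(-0.1, 0, 0.13) [ -25.   32.    5.  -46.  -87. -147.]
(0, 0, 0.17) [ -17.   26.    1.  -49.  -83. -153.]
(-0.03, 0, 0.05) [ -20.   36.   -1.  -49.  -77. -142.]
(0.05, 0, 0.05) [ -14.   34.   -4.  -53.  -72. -145.]
```

```bash
cat >> h.py <<'E'
T0=42; RR=R(T0,1); CF=.0095*np.cos(np.radians(T0))  # contact = TCP s + CF
def fs(f0): return -(np.array(robot.read_force())-f0)@EX   # push force on the object along dock x
def carton(show=None):
    im,d=grab('top',show); return im,cloud('top',d)
def topface(C,z0=.150,z1=.175):
    P=C.reshape(-1,3); L=P-K; s=L@EX; y=L@EY
    m=(P[:,2]>z0)&(P[:,2]<z1)&(s>-.22)&(s<.04)&(abs(y)<.09); q=np.stack([s[m],y[m]],1).astype(np.float32)*1000
    return cv2.minAreaRect(q),m.sum()
E
python3 - <<'E'
from h import *
robot.move_gripper(.6)
robot.goto(W(-.21,.011,.15),RR); print(robot.read_t())
robot.servo_line(W(-.20,.011,.022),speed=.12); robot.dwell(.2)
f0=np.array(robot.read_force()); np.save('f0.npy',f0); print(f0,robot.read_t())
s=-.2
robot.servo_line(W(-.183,.011,.022),speed=.05)
for s in np.arange(-.183,-.149,.003):
    robot.servo_line(W(s,.011,.022),speed=.03); print(round(s,3),fs(f0).round(2),end='; ')
print(robot.read_t(), robot.read_position()-W(s,.011,.022))
im,C=carton('t1.png'); print(topface(C)); grab('scene','s1.png')
E
```

```text
2.7167
[-0.32078584 -0.09886852  0.02169246] 4.1333
-0.183 0.25; -0.18 0.05; -0.177 0.38; -0.174 0.32; -0.171 1.06; -0.168 2.09; -0.165 1.99; -0.162 1.62; -0.159 1.95; -0.156 1.88; -0.153 1.38; -0.15 1.53; 7.625 [-1.57252797e-04  2.08177903e-04 -4.67884335e-06]
(((-97.6430892944336, 17.738109588623047), (110.57299041748047, 90.2325439453125), 89.95191955566406), np.int64(1838))
```

```bash
python3 - <<'E'
from h import *
f0=np.load('f0.npy')
robot.servo_line(W(-.106,-.003,.022),speed=.04); print(fs(f0),robot.read_t())
im,C=carton(); print(topface(C))
for s in np.arange(-.105,-.085,.001):
    robot.servo_line(W(s,-.003,.022),speed=.02); f=fs(f0); print(round(s,3),f.round(2),end='; ')
    if f>4.5: break
print(robot.read_t())
im,C=carton('t2.png'); print(topface(C)); grab('scene','s2.png')
a=cv2.imread('pics/t2.png')[140:240,240:420];b=cv2.imread('pics/s2.png')[160:260,235:415]
cv2.imwrite('pics/v2.png',cv2.convertScaleAbs(cv2.resize(np.vstack([a,b]),None,fx=3,fy=3),alpha=1.3))
E
```

```text
0.16192726912899563 9.0333
(((-114.11793518066406, 3.7133331298828125), (210.62667846679688, 110.33080291748047), 0.5461551547050476), np.int64(2364))
-0.105 3.33; -0.104 2.4; -0.103 1.29; -0.102 2.19; -0.101 2.27; -0.1 2.92; -0.099 3.43; -0.098 2.51; -0.097 2.49; -0.096 5.83; 11.5833
(((-103.72702026367188, 3.6711349487304688), (207.34561157226562, 110.48066711425781), 0.008179712109267712), np.int64(2351))
```

View pics/v2.png

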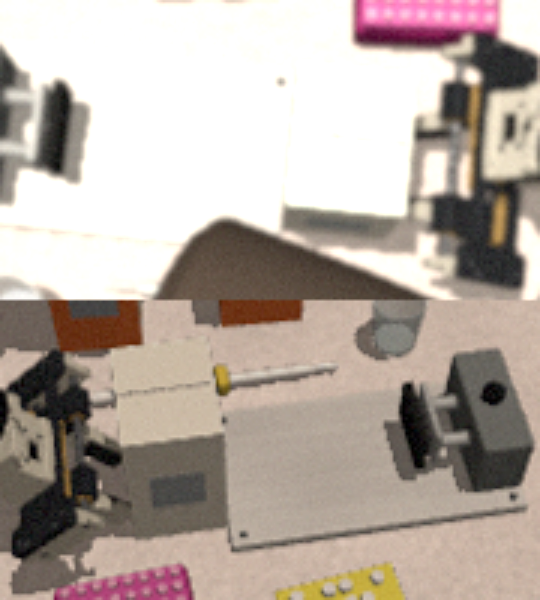

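The pictures show the carton standing flush on the kerb (top crop x≈285, scene crop x≈225), square to it and centred to within 4 mm. Next I tip it.

```bash
python3 - <<'E'
from h import *
f0=np.load('f0.npy'); y=.0037; up=.0095*np.sin(np.radians(T0))
robot.servo_line(W(-.118,0,.03),speed=.1)
robot.servo_line(W(-.118,y,.13-up),speed=.12)
robot.servo_line(W(-.100,y,.13-up),speed=.1); robot.dwell(.1); f0=np.array(robot.read_force())
for th in np.arange(0,47,2.):
    t=np.radians(th); c,s_=np.cos(t),np.sin(t)
    robot.servo_line(W(-.09*c+.118*s_-CF,y,.012+.118*c+.09*s_-up),speed=.035); f=fs(f0); print(th,f.round(2),end='; ')
    if f>9: print('BIG');break
robot.dwell(.3)
print(robot.read_t(),robot.read_position())
grab('scene','s3.png'); im,d=grab('top','t3.png')
a=cv2.imread('pics/t3.png')[130:250,210:410];b=cv2.imread('pics/s3.png')[150:270,235:435]
cv2.imwrite('pics/v3.png',cv2.convertScaleAbs(cv2.resize(np.vstack([a,b]),None,fx=2.5,fy=2.5),alpha=1.0))
E
```

```text
0.0 -0.32; 2.0 2.09; 4.0 1.37; 6.0 0.77; 8.0 1.27; 10.0 0.73; 12.0 0.93; 14.0 0.56; 16.0 0.46; 18.0 0.23; 20.0 0.95; 22.0 -0.51; 24.0 -0.18; 26.0 -0.38; 28.0 -0.49; 30.0 -0.4; 32.0 -0.43; 34.0 -1.32; 36.0 0.54; 38.0 -0.53; 40.0 0.02; 42.0 -0.71; 44.0 -0.1; 46.0 0.05; 20.8833 [ 0.57868724 -0.00193485  0.15236351]
```

View pics/v3.png

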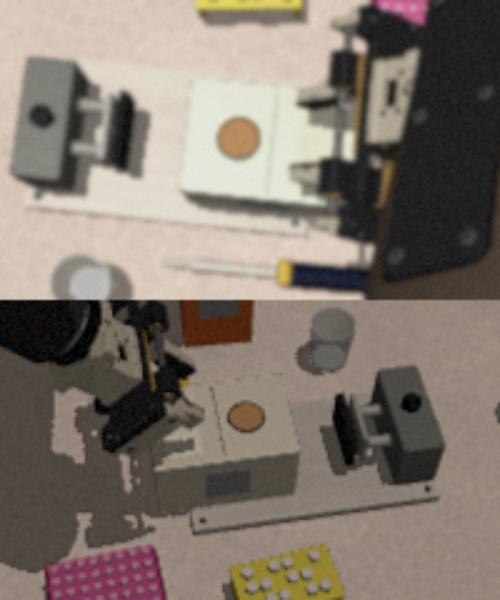

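The carton lies flat on the plate with its thumb hole up, at top crop (238,138) and scene crop (246,416). I retreat behind it and measure.

```bash
python3 - <<'E'
from h import *
robot.servo_line(W(-.03,.0037,.19),speed=.15)
robot.servo_line(W(-.11,.0037,.10),speed=.2)
robot.servo_line(W(-.11,.0037,.050),speed=.15)
im,C=carton('t4.png'); print(robot.read_t())
P=C.reshape(-1,3); L=P-K; s=L@EX; y=L@EY
m=(abs(P[:,2]-.102)<.006)&(s>-.07)&(s<.17)&(abs(y)<.09)
print(cv2.minAreaRect((np.stack([s[m],y[m]],1)*1000).astype(np.float32)),m.sum(),np.median(P[m,2]))
A=np.c_[s[m],y[m],np.ones(m.sum())]; print('plane',np.linalg.lstsq(A,P[m,2],rcond=None)[0])
m=(P[:,2]>.035)&(P[:,2]<.1)&(s>.16)&(s<.25)&(abs(y)<.05)
for z in np.arange(.035,.1,.01):
    k=m&(abs(P[:,2]-z)<.005); print(round(z,3),k.sum(),np.percentile(s[k],[1,5,50]).round(4) if k.any() else '')
m=(P[:,2]>.078)&(P[:,2]<.1)&(s>.205)&(s<.31)&(abs(y)<.09); print('house',cv2.minAreaRect((np.stack([s[m],y[m]],1)*1000).astype(np.float32)))
E
```

```text
22.8083
((43.55052185058594, 3.8291549682617188), (110.5066146850586, 160.2847137451172), 89.82256317138672) 3092 0.10251422663054915
plane [-0.00208903  0.00072332  0.10262781]
0.035 22 [0.1853 0.1854 0.1894]
0.045 66 [0.1851 0.1853 0.2026]
0.055 76 [0.1852 0.1853 0.2093]
0.065 196 [0.1851 0.1855 0.2247]
0.075 111 [0.185  0.1853 0.203 ]
0.085 353 [0.1853 0.1868 0.24  ]
0.095 3 [0.2411 0.2412 0.2424]
house ((247.46656799316406, -0.31838226318359375), (84.9014892578125, 120.38600158691406), 0.03404314070940018)
```

```bash
python3 - <<'E'
from h import *
robot.servo_line(W(-.052,.0037,.050),speed=.1); robot.dwell(.15); f0=np.array(robot.read_force())
robot.servo_line(W(-.041,.0037,.050),speed=.03); print(fs(f0))
robot.servo_line(W(-.012,.0018,.050),speed=.035); print(fs(f0))
robot.servo_line(W(.0145,-.0002,.050),speed=.035); b=[]
for i in range(14):
    s=.0145+.0007*i
    robot.servo_line(W(s,-.0002,.050),speed=.012); robot.dwell(.05)
    f=np.mean([fs(f0) for _ in range(4)]); print(round(s,4),f.round(2),end='; ')
    if f>7.5: break
print(robot.read_t()); grab('scene','s5.png'); grab('top','t5.png')
E
```

```text
1.1053807516268785
-0.6208620234008783
0.0145 -0.42; 0.0152 0.46; 0.0159 2.68; 0.0166 3.54; 0.0173 3.11; 0.018 2.98; 0.0187 3.3; 0.0194 4.64; 0.0201 4.82; 0.0208 5.69; 0.0215 6.76; 0.0222 7.55; 29.7
```

Carton–pad contact began at about s=0.186, which matches the seen pad face at 0.185. The pad force is then about 4–5 N. I retreat and check.

```bash
python3 - <<'E'
from h import *
robot.servo_line(W(.010,0,.050),speed=.03)
robot.servo_line(W(-.08,0,.075),speed=.12); robot.servo_line(W(-.16,0,.2),speed=.2)
im,C=carton('t6.png'); print(robot.read_t())
P=C.reshape(-1,3); L=P-K; s=L@EX; y=L@EY
m=(abs(P[:,2]-.102)<.006)&(s>-.03)&(s<.23)&(abs(y)<.09)
print(cv2.minAreaRect((np.stack([s[m],y[m]],1)*1000).astype(np.float32)),m.sum(),np.median(P[m,2]))
m=(P[:,2]>.03)&(P[:,2]<.09)&(s>.18)&(s<.25)&(abs(y)<.04)
k=m&(P[:,2]>.076)&(P[:,2]<.09);print('pad top s',np.percentile(s[k],[0,2,10]).round(4))
for n,p in(('tipnear',(.7267,-.1328,.0582)),('rack',(.7606,.0528,.045)),('beaker',(.4459,.2061,.0588))):
    k=(abs(P[:,0]-p[0])<.08)&(abs(P[:,1]-p[1])<.08)&(abs(P[:,2]-p[2])<(.01 if n=='tipnear' else .025)); print(n,cv2.minAreaRect((P[k,:2]*1000).astype(np.float32)))
grab('scene','s6.png')
a=cv2.imread('pics/t6.png')[90:260,210:430];b=cv2.imread('pics/s6.png')[100:300,230:450]
cv2.imwrite('pics/v6.png',cv2.resize(np.vstack([a,b]),None,fx=1.6,fy=1.6,interpolation=cv2.INTER_CUBIC))
E
```

```text
32.225
((106.23977661132812, 0.21688461303710938), (110.73097229003906, 159.87640380859375), 89.97038269042969) 3077 0.10251775652994188
pad top s [0.189  0.1903 0.1925]
tipnear ((725.8243408203125, -133.4811248779297), (115.39537048339844, 80.88309478759766), 89.3431396484375)
rack ((760.188232421875, 52.954063415527344), (65.18923950195312, 108.39006042480469), 1.3612743616104126)
beaker ((445.8945007324219, 206.38267517089844), (57.39665222167969, 57.97261047363281), 1.1498358249664307)
```

View pics/v6.png

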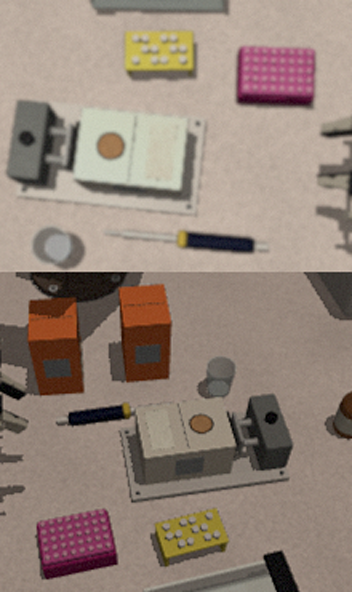

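The carton lies square, hole up at top crop (110,147), with its front against the pad at (72,147). The bystanders that I measured have not moved.

```bash
python3 -c "
from h import *
robot.job_done(); print(robot.read_t())"
```

```text
the job is handed in; nothing more can be done
the job is handed in; nothing more can be done
```

The carton is loaded in the dock, lying on the plate with its thumb hole up and its front end against the rubber pad. I handed the job in at about 32 s.

**How it was done:**
1. I slid the standing carton to the kerb with two spread fingers low on its face. This also squared it, and took it from about 11 mm off centre to 4 mm.
2. I tipped it with a push 130 mm up, which took about 2 N at most.
3. I slid it along the plate to the pad. The last reading was 7.5 N in total, about 4–5 N of it on the pad.

**Last checks, with the robot clear of the carton:**
- **Position:** the carton is square to the dock within 0.1°, 0.2 mm off centre, and its upper face is at 102.5 mm.
- **Pad contact:** its front end is at 186.2 mm from the kerb. The pad face was seen at 185.2 mm before the push, so by these figures it still touches, pressed in by about 1 mm. That is within the camera's 2 mm accuracy, but the force also began to rise at 186 mm.
- **Bystanders:** the near tip box, tube rack and beaker measured within about 1 mm of where they started. The pipette looked unmoved in the last pictures. I did not re-measure the far tip box or the bottle, which the arm stayed clear of.

**One surprise:** the carton landed about 24 mm farther back than planned, overhanging the kerb by 37 mm. It lay flat and square, so the final slide was simply longer. No check failed.

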